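# Roll a chip roll into the V of a length gauge and close the jaw on it

### The arm

A 6-joint arm with a two-finger parallel gripper is mounted at the origin on a cart in front of the work surface, level with it; the furniture and walls round the work are solid. World frame = base frame: x ahead of the robot, y to its left, z up, the work surface at z = 0. Lengths are in m, angles in rad, forces in N, time in s.
With the tool pointing down it reaches from about 0.375 to 0.9 m from the base axis. Payload 3.1 kg.
Tool frame: the origin (TCP) lies on the front face of the gripper's body, between the roots of the fingers; the fingertips stand 70 mm ahead of it and the grasp point (between the pads) lies 51 mm ahead of it; z points along the fingers, y is the line along which they close (so a half turn about z gives the same grasp; the last joint's range is limited). The gripper opens to 87 mm and grips with 3 to 60 N. Pads are 19 mm wide; open, the fingers measure 117 mm over their backs; the gripper's body (75 mm by 190 mm) begins 51 mm behind the grasp point.
Start: joints at [0.941, 0.527, 1.433, -0, 1.181, -0.178], TCP at [0.273, 0.562, 0.292] pointing down, gripper open.
Joint ranges: [-3.08, 3.08], [-0.75, 2.2], [0.22, 2.44], [-1.43, 4.57], [0, 2.65], [-2.85, 2.85]. Speed limits (rad/s): [2.79, 2.79, 3.14, 3.14, 3.14, 3.14].

### API

Orientations are given as a unit quaternion [x, y, z, w].
In Python, from rig import robot, cams, ticket gives the robot as it stands. The module is installed in compiled form; this text tells all that it offers.
- The arm moves only by the shell command python3 -m crank 'ROWS' [FORCE]. ROWS is JSON, a list of rows, each a list of 7 numbers: the shift along the tool's x, y, z in cm, then the turn, a rotation vector about the tool's x, y, z in rad, then the closure, from 0 (fully open) to 1 (shut). A call has 1 to 5 rows; each row shifts and turns the commanded pose from where the row before left it, along the tool's axes as they then stand; what a row does not reach is not made up. A row lasts 1/8 s, in which the tool goes at most 62.5 mm and 10.7 degrees, less where a joint would pass 70% of its speed; a pose out of reach is approached as far as the arm can. A call is refused whole if a number of a shift passes 6.25 or a number of a turn 0.188, either way. A call with a gripper value outside its range is refused whole. The fingers move at their own pace and stop on an object; FORCE is the grip in N (left out, the last holds). Time passes only in rows, so rows that do not move let the fingers close. It gives the time, the measured TCP pose, the force, the opening and the grip force at its end, in the units of the state.
- robot.get_obs(): the state, without advancing time (a new reading comes with each control period).
- cams.camera(name): name is "scene" or "top"; returns the picture (384x512x3 uint8, red, green, blue); there is no depth.
- cams.camera_info(name): a dict with "intrinsics" (3x3 intrinsics, pixels), "pose" (4x4, takes a point from camera to world coordinates). Camera axes: x right, y down, z forward; pixel columns grow to the right and rows downward; lengths in m; the calibration is good to about 2 mm. A picture is of the moment at which its call begins. camera_info takes no time and is no camera call.
- ticket.hand_in(): hands the job in; it is judged then, once.
The state is a dict: "time": time; "q": joint angles; "joint_velocities": joint speeds; "joint_torque": joint torques, N m; "position": TCP position; "tool_rot": TCP orientation; "ft_force": force on the tool from outside, world axes, zero at the start; "moment": the same for the moment, N m; "grip_width": finger opening in m; "grip_force": force on a finger pad.
Only numpy, scipy, OpenCV 4.12 (cv2) and the standard library are available. Lean on these libraries where they do the work, as an engineer would, in place of code of your own. Each camera call takes 0.05 s, during which the arm holds its last target. There are 200 camera calls.

### The job

Check the length of the roll of gaming chips that lies on its side on the table: roll it along the table with the fingers, up the ramp of the metal roll gauge, until it drops into the V groove, then push the gauge's black sliding jaw along until the roll is fully home between the jaw and the fixed end stop. Only push: do not pick anything up, leave the standing rolls and the jar where they are, and take the hand away at the end.

Things in the scene. Friction and masses are not known exactly. Their poses are not given: they have to be found in the camera images.
- roll: The work: 25 gaming chips in smooth film, a solid cylinder 40 mm across, 84 mm long, about 0.3 kg, the only chip roll on its side. Pushed by its side it rolls, square to its own axis. Origin: centre of one end face; its own z is the cylinder's axis, from that end to the other (x and y turn as it rolls). On the table the axis is 20 mm high.
- roll_mid (a point): Middle of the chip roll, on its axis, 42 mm from either end.
- gauge: Roll length gauge: steel V trough fixed to the table, a fixed stop at one end, a sliding jaw at the other. Origin on the table under the bottom of the V. y runs along the groove from stop to jaw; x across it, away from the ramp side, so the roll is rolled in towards +x; z up. V of 120 degrees, bottom at x 0, z 3 mm; far flank rises to x 30, z 20 mm. Trough ends at y 122 mm.
- ramp_crest (a point): Middle of the groove's rounded near edge, which is also the top of the loading ramp: gauge x -16 mm, y 0, 12 mm above the table; axes as the gauge's. From here the ramp falls evenly (14 degrees) to table level at gauge x -62 mm, and the near flank falls into the V. The ramp covers gauge y -62 to +70 mm.
- stop_face (a point): Centre of the inner face (facing gauge +y) of the fixed stop plate: gauge x 0, y -62 mm, z 26 mm. The plate is 7 mm thick, 52 mm high and stands across the groove from gauge x -25 to +65 mm. A guide rod and rail lie behind the groove, gauge x 30 to 64 mm, up to 40 mm high.
- v_home (a point): Where the middle of the chip roll is when the roll rests in the V with its end against the fixed stop: gauge x 0, y -20 mm, z 26 mm; axes as the gauge's. A roll resting in the V has its axis 26 mm above the table.
- jaw (a joint): Travel of the sliding jaw towards the fixed stop (along gauge -y), in m, 0 (fully open) to 0.062. The space between jaw and stop is 134 mm less this, so the jaw touches an 84 mm roll held against the stop at 0.050. It stays where it is left; it takes about 1.5 N to move, 2 to 4 N with the roll sliding before it; end stop firm.
- jaw_pad (a point): Where to push the jaw, along gauge -y: centre of the outer face of the ribbed thumb pad (28 mm wide, 22 mm high) on the black jaw plate, at gauge x 0, z 43 mm; moves with the jaw. The plate stands across the groove from gauge x -16 to +58 mm, up to 60 mm high; its jaw face is 10 mm nearer the stop. Outside it the trough (edges 12 and 20 mm high) goes on to gauge y 122 mm.
- standing_roll_a: Bystander: a chip roll standing on end, 40 mm in diameter, 84 mm high, loose. Origin: centre of its underside.
- standing_roll_b: Bystander: another chip roll standing on end, 40 mm in diameter, 84 mm high, loose. Origin: centre of its underside.
- chip_jar: Bystander: a clear jar of sample chips with a white lid, 44 mm in diameter, 69 mm high, loose. Origin: centre of its underside.
Things that resemble listed ones, but are neither listed nor needed, are in the scene too. Leave any pink or turquoise look-alike of the roll alone.

How it is judged:
On the way, in this order (a step that is already met when the one before it is completed fails the run):
1. the roll is rolled by its side towards the groove (angular speed of roll above 0.3 rad/s and x of roll_mid in the frame of gauge below -0.012 m), for 0.2 s.
2. the roll lies in the V groove, the jaw not yet closed on it (x of roll_mid in the frame of v_home between -0.003 and 0.003 m and z of roll_mid in the frame of v_home between -0.003 and 0.003 m and angle between the z axis of roll and the y axis of gauge, either way round below 0.06 rad and value of joint jaw below 0.046 m), for 0.2 s.
3. the jaw is pushed along and holds the roll home against the stop (x of roll_mid in the frame of v_home between -0.003 and 0.003 m and z of roll_mid in the frame of v_home between -0.003 and 0.003 m and angle between the z axis of roll and the y axis of gauge, either way round below 0.06 rad and y of roll_mid in the frame of v_home between -0.002 and 0.002 m and value of joint jaw above 0.048 m), for 0.2 s.
At the end, for the whole second after the job is handed in: The roll rests in the V (its axis within 3 mm of the groove's, across and in height, and parallel within 0.06 rad), its end within 2 mm of the fixed stop, the jaw within 2 mm of its other end (joint over 0.048), all at rest (all of step 3 and linear speed of roll below 0.01 m/s and velocity of joint jaw below 0.01 m/s); the robot touches nothing.
It fails at once if the chip roll is picked up (its middle above 40 mm) or tipped up on end (by over 0.4 rad) (height (world z) of roll_mid above 0.04 m or angle between roll's own z axis and vertical below 1.17 rad or angle between roll's own z axis and vertical above 1.97 rad).
It fails at once if the first standing roll is shifted by more than 15 mm or tipped (distance of standing_roll_a from where it was at the start of the episode above 0.015 m or angle between standing_roll_a's own z axis and vertical above 0.3 rad).
It fails at once if the second standing roll is shifted by more than 15 mm or tipped (distance of standing_roll_b from where it was at the start of the episode above 0.015 m or angle between standing_roll_b's own z axis and vertical above 0.3 rad).
It fails at once if the jar is shifted by more than 15 mm or tipped (distance of chip_jar from where it was at the start of the episode above 0.015 m or angle between chip_jar's own z axis and vertical above 0.3 rad).
It also fails if it takes over 51 s, if anything falls off the work surface, if the arm or the gripper's body presses on something with over 40 N, if the wrist force passes 120 N, or if a joint passes its speed limit or range.

## Working session

There is one attempt and no reset: what is moved stays moved. The work goes in short steps, Python scripts to look and compute and a shell command to move; the robot and the scene stay as the last step left them, time stands still between calls to the robot, and variables do not carry over. Pictures are saved under pics/ and viewed, at most 10 in all, crops included, and the job is handed in when it is done.

```bash
mkdir -p pics
python3 - <<'E'
from rig import robot,cams
import cv2,numpy as np
for n in("top","scene"):
    im=cams.camera(n); cv2.imwrite(f"pics/{n}0.png",cv2.cvtColor(im,cv2.COLOR_RGB2BGR))
    i=cams.camera_info(n); print(n,np.round(i["intrinsics"],1).tolist(),np.round(i["pose"],4).tolist())
o=robot.get_obs(); print(o)
E
```

```text
top [[371.5, 0.0, 259.3], [0.0, 371.5, 184.8], [0.0, 0.0, 1.0]] [[0.0235, -0.9948, 0.0994, 0.3489], [-0.9992, -0.0202, 0.0335, -0.2371], [-0.0313, -0.1001, -0.9945, 0.891], [0.0, 0.0, 0.0, 1.0]]
scene [[414.6, 0.0, 257.6], [0.0, 414.6, 191.7], [0.0, 0.0, 1.0]] [[-0.41, -0.7045, 0.5793, -0.0762], [-0.912, 0.3077, -0.2713, 0.0296], [0.0129, -0.6396, -0.7686, 0.7442], [0.0, 0.0, 0.0, 1.0]]
{'time': 0.1, 'q': array([ 9.40530690e-01,  5.28362943e-01,  1.43379988e+00,  7.58392596e-06,
        1.18137878e+00, -1.78492401e-01]), 'joint_velocities': array([ 2.73866132e-04, -9.11111752e-04, -3.28682563e-03,  9.82244039e-04,
       -6.96027326e-05, -1.31397681e-03]), 'joint_torque': array([-8.99327024e-04, -4.40986276e+01, -1.77149588e+01,  6.33983128e-02,
        5.33900689e-02, -5.18328079e-05]), 'position': array([0.27249962, 0.56187481, 0.29136747]), 'tool_rot': array([ 2.23971844e-01,  9.74595128e-01, -8.94504351e-04, -3.86630498e-04]), 'ft_force': array([ 0.33802631, -0.35658977,  0.37582216]), 'moment': array([-0.01470884,  0.05915917, -0.01659543]), 'grip_force': 0.0, 'grip_width': 0.08689391383660894}
```

View pics/top0.png

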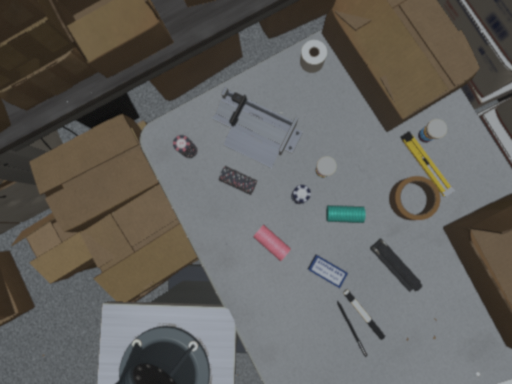

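View pics/scene0.png

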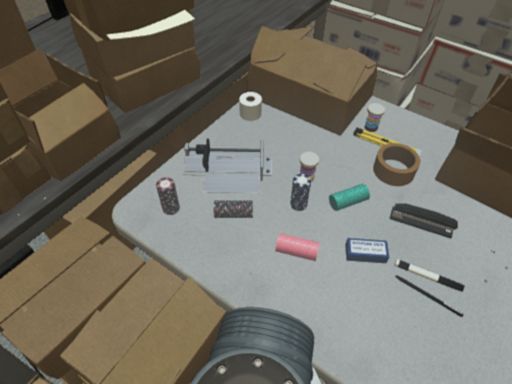

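The top view shows the work roll (dark, patterned) at about (238,180). The gauge is at (258,125), with its black jaw at left (238,105) and its stop plate at right (290,137). Standing rolls are at (185,146) and (301,194), and the jar is at (326,166). I'll zoom in on both views.

Run:
```python
import cv2
a=cv2.imread("pics/top0.png")[80:220,160:350]; cv2.imwrite("pics/topz.png",cv2.resize(a,None,fx=4.2,fy=4.2,interpolation=cv2.INTER_CUBIC))
a=cv2.imread("pics/scene0.png")[125:230,145:335]; cv2.imwrite("pics/scenez.png",cv2.resize(a,None,fx=4.2,fy=4.2,interpolation=cv2.INTER_CUBIC))
```

```text
(no output)
```

View pics/topz.png

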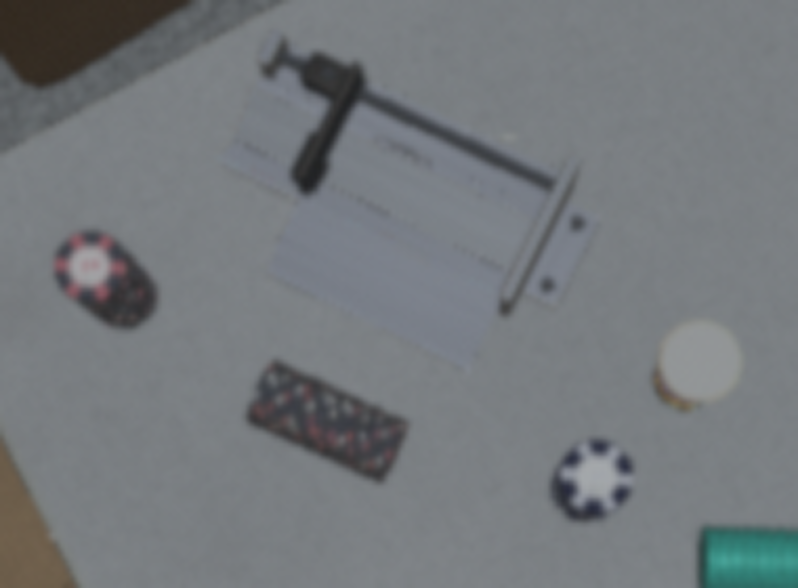

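View pics/scenez.png

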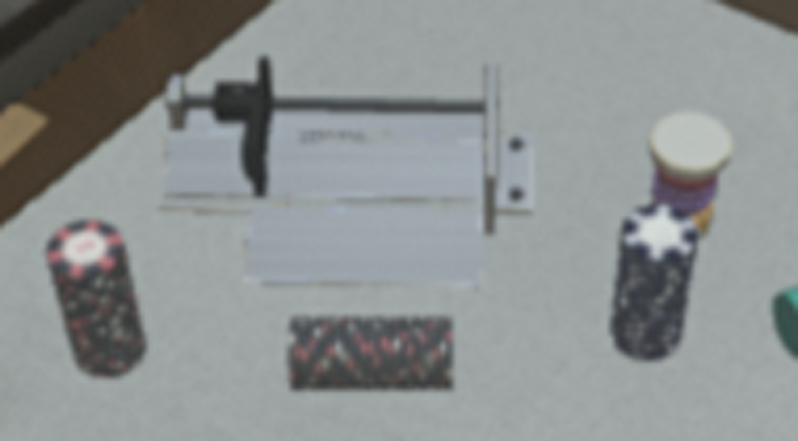

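Both zooms are clear. In the top crop the ramp foot corners are at about (272,268) and (470,367), and the roll's corners at about (272,362), (405,420), (385,480) and (248,415). In the scene crop the ramp foot runs (245,282)–(477,286).

```bash
cat > h.py <<'E'
import cv2,numpy as np
from rig import robot,cams
def ray(n,u,v,z):
    i=cams.camera_info(n);K=i["intrinsics"];P=i["pose"]
    d=P[:3,:3]@np.linalg.solve(K,[u,v,1.]);o=P[:3,3]
    return (o+d*(z-o[2])/d[2])
T=lambda x,y:("top",160+(x+.5)/4.2-.5,80+(y+.5)/4.2-.5)
S=lambda x,y:("scene",145+(x+.5)/4.2-.5,125+(y+.5)/4.2-.5)
def rollrect(n,im,box):
    x0,y0,x1,y1=box; m=np.zeros(im.shape[:2],np.uint8)
    g=cv2.cvtColor(im,cv2.COLOR_RGB2GRAY); m[y0:y1,x0:x1]=(g[y0:y1,x0:x1]<105)*255
    m=cv2.morphologyEx(m,cv2.MORPH_CLOSE,np.ones((5,5),np.uint8))
    c=max(cv2.findContours(m,0,2)[0],key=cv2.contourArea)
    return cv2.minAreaRect(c)
E
python3 - <<'E'
from h import *
np.set_printoptions(precision=4,suppress=True)
for nm,p,z in [("footJ",T(272,268),0),("footS",T(470,367),0),("footJs",S(245,282),0),("footSs",S(477,286),0),
 ("plate near top T",T(505,310),.052),("plate far top T",T(573,165),.052),("plate near top S",S(490,180),.052),("plate far top S",S(491,67),.052),
 ("jaw near T",T(306,190),.055),("rollA",T(90,265),.084),("rollB",T(595,478),.084),("rollA",S(85,248),.084),("rollB",S(660,231),.084),("jar",T(700,362),.069),("jar",S(690,143),.069),
 ("troughend T near",T(228,160),.012),("troughend S near",S(163,207),.012)]:
    print(nm,ray(*p,z)[:2])
for n,b in [("top",(210,160,265,200)),("scene",(208,194,258,224))]:
    im=cv2.cvtColor(cv2.imread(f"pics/{n}0.png"),cv2.COLOR_BGR2RGB)
    r=rollrect(n,im,b);print(r)
    bp=cv2.boxPoints(r); s=[ray(n,*p,.02) for p in bp]
    c=np.mean(s,axis=0); print(n,"roll",c[:2],[np.round(x[:2],4) for x in s])
E
```

```text
footJ [ 0.5378 -0.1191]
footS [ 0.4818 -0.2356]
footJs [ 0.5355 -0.1163]
footSs [ 0.4814 -0.2331]
plate near top T [ 0.5057 -0.2541]
plate far top T [ 0.587  -0.2899]
plate near top S [ 0.5078 -0.2519]
plate far top S [ 0.5886 -0.2894]
jaw near T [ 0.57   -0.1437]
rollA [ 0.52   -0.0335]
rollB [ 0.4125 -0.3015]
rollA [ 0.5193 -0.0341]
rollB [ 0.4143 -0.3032]
jar [ 0.4764 -0.3573]
jar [ 0.4751 -0.3557]
troughend T near [ 0.5984 -0.0931]
troughend S near [ 0.5964 -0.0899]
((237.34092712402344, 179.85342407226562), (37.89033508300781, 17.052932739257812), 24.227745056152344)
top roll [ 0.4467 -0.1553] [array([ 0.4456, -0.1061]), array([ 0.4831, -0.1215]), array([ 0.4476, -0.2046]), array([ 0.4104, -0.189 ])]
((233.0, 209.0), (16.0, 38.0), 90.0)
scene roll [ 0.4465 -0.1564] [array([ 0.4839, -0.1259]), array([ 0.45  , -0.2035]), array([ 0.4096, -0.1857]), array([ 0.4425, -0.1106])]
```

Gauge origin ≈ (0.559, -0.204), groove direction ≈ 65.4°. The roll is at gauge (-122, -3) mm, about 1° off parallel, so a straight push along gauge +x suits. The tool's y axis is already nearly along the groove, so I'm moving over to behind the roll.

```bash
python3 -m crank '[[0,0,0,0,0,-0.025,0.5],[-4.5,-2.9,0,0,0,0,0.5],[-4.5,-2.9,0,0,0,0,0.5],[-4.5,-2.9,0,0,0,0,0.5],[-4.5,-2.9,0,0,0,0,0.5]]' 10 >/dev/null
python3 -m crank '[[-4.5,-2.9,0,0,0,0,0.5],[-4.5,-2.9,0,0,0,0,0.5],[-4.5,-2.9,0,0,0,0,0.5],[-4.5,-2.9,0,0,0,0,0.5],[-0.6,-4.9,0,0,0,0,0.5]]' 
python3 -m crank '[[-0.6,-4.9,0,0,0,0,0.5],[-0.6,-4.9,0,0,0,0,0.5],[-0.6,-4.9,0,0,0,0,0.5],[-0.6,-4.9,0,0,0,0,0.5],[-0.6,-4.9,0,0,0,0,0.5]]'
cat >> h.py <<'E'
O=np.array([.559,-.204]);A=np.radians(65.4);yd=np.array([np.cos(A),np.sin(A)]);xd=np.array([yd[1],-yd[0]])
def st():
    o=robot.get_obs();p=o["position"];q=o["tool_rot"]
    from scipy.spatial.transform import Rotation as R
    M=R.from_quat(q).as_matrix();d=p[:2]-O
    print("t",round(o["time"],2),"gauge x,y,z mm",np.round([d@xd*1e3,d@yd*1e3,p[2]*1e3],1),"tool y ang",np.round(np.degrees(np.arctan2(M[1,1],M[0,1])),2),"down",np.round(M[:,2],3),"F",np.round(o["ft_force"],1),"w",round(o["grip_width"],4),"q",np.round(o["q"],2))
E
python3 -c "
from h import *
st()"
```

```text
time: 1.35
position: [0.4931, 0.153, 0.2925]
tool_rot: [0.212, 0.977, 0.0, 0.002]
ft_force: [-0.3, -0.3, 1.0]
grip_width: 0.0436
grip_force: 0.0
time: 1.98
position: [0.415, -0.0819, 0.2924]
tool_rot: [0.211, 0.977, -0.0, 0.0]
ft_force: [-0.3, -0.7, -0.2]
grip_width: 0.0433
grip_force: 0.0
t 1.98 gauge x,y,z mm [-181.7   51.1  292.4] tool y ang 65.61 down [ 0.001 -0.    -1.   ] F [-0.3 -0.7 -0.2] w 0.0433 q [-0.46  0.26  1.91 -0.    0.97 -1.61]
```

```bash
python3 -m crank '[[-0.6,-2.7,0,0,0,0,0.5],[-0.5,-2.7,0,0,0,0,0.5],[0,0,5,0,0,0,0.5],[0,0,5,0,0,0,0.5],[0,0,4,0,0,0,0.5]]' >/dev/null
python3 -m crank '[[0,0,3,0,0,0,0.5],[0,0,2.3,0,0,0,0.5],[0,0,1.5,0,0,0,0.5],[0,0,0,0,0,0,0.5],[0,0,0,0,0,0,0.5]]'
python3 - <<'E'
from h import *
st()
im=cv2.cvtColor(cams.camera("scene"),cv2.COLOR_RGB2BGR)[125:260,145:335]
im2=cv2.cvtColor(cams.camera("top"),cv2.COLOR_RGB2BGR)[80:215,160:350]
cv2.imwrite("pics/a1.png",cv2.resize(np.hstack([im,im2]),None,fx=2.1,fy=2.1,interpolation=cv2.INTER_CUBIC))
E
```

```text
time: 3.22
position: [0.4035, -0.1343, 0.0846]
tool_rot: [0.212, 0.977, -0.0, 0.0]
ft_force: [0.9, 0.1, -0.6]
grip_width: 0.0432
grip_force: 0.0
t 3.23 gauge x,y,z mm [-170.4   -1.4   84.6] tool y ang 65.57 down [ 0.001 -0.    -1.   ] F [ 0.9  0.1 -0.6] w 0.0432 q [-0.59  0.69  2.08 -0.    0.37 -1.73]
```

View pics/a1.png

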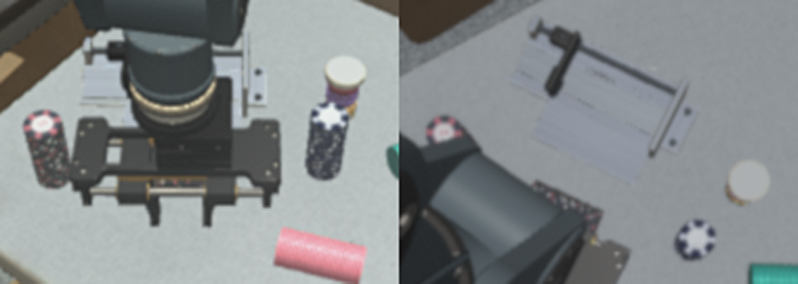

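The fingers are straddling the space behind the roll, clear of it and of both standing rolls (scene half: A at (45,145), B at (328,140)). Starting the push.

```bash
for i in 1; do python3 -m crank '[[-0.6,0,0,0,0,0,0.5],[-0.6,0,0,0,0,0,0.5],[-0.6,0,0,0,0,0,0.5],[-0.6,0,0,0,0,0,0.5],[-0.6,0,0,0,0,0,0.5]]' | grep force
python3 -m crank '[[-0.6,0,0,0,0,0,0.5],[-0.6,0,0,0,0,0,0.5],[-0.6,0,0,0,0,0,0.5],[-0.6,0,0,0,0,0,0.5],[-0.6,0,0,0,0,0,0.5]]'| grep force
python3 -m crank '[[-0.6,0,0,0,0,0,0.5],[-0.6,0,0,0,0,0,0.5],[-0.6,0,0,0,0,0,0.5],[-0.6,0,0,0,0,0,0.5],[-0.4,0,0,0,0,0,0.5]]'| grep force; done
python3 - <<'E'
from h import *
st()
im=cv2.cvtColor(cams.camera("scene"),cv2.COLOR_RGB2BGR)[110:245,145:335]
im2=cv2.cvtColor(cams.camera("top"),cv2.COLOR_RGB2BGR)[80:215,160:350]
cv2.imwrite("pics/a2.png",cv2.resize(np.hstack([im,im2]),None,fx=2.1,fy=2.1,interpolation=cv2.INTER_CUBIC))
E
```

```text
ft_force: [-0.2, -0.2, -0.2]
grip_force: 0.1
ft_force: [0.6, 0.7, 0.8]
grip_force: 0.1
ft_force: [-2.1, 1.3, 1.1]
grip_force: 1.2
t 5.2 gauge x,y,z mm [-83.   -1.   84.1] tool y ang 65.55 down [-0.001  0.001 -1.   ] F [-2.1  1.3  1.1] w 0.0435 q [-0.56  0.73  1.86 -0.    0.56 -1.7 ]
```

View pics/a2.png

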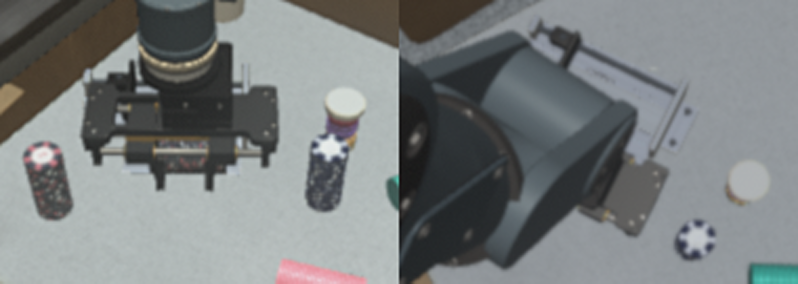

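The roll is visible in front of the fingers, on the ramp (about 2.5 N back-push). Continuing more slowly towards the crest.

```bash
python3 -m crank '[[-0.4,0,0,0,0,0,0.5],[-0.4,0,0,0,0,0,0.5],[-0.4,0,0,0,0,0,0.5],[-0.4,0,0,0,0,0,0.5],[-0.4,0,0,0,0,0,0.5]]' | grep -E 'pos|ft_force'
python3 -m crank '[[-0.3,0,0,0,0,0,0.5],[-0.3,0,0,0,0,0,0.5],[-0.3,0,0,0,0,0,0.5],[-0.3,0,0,0,0,0,0.5],[-0.3,0,0,0,0,0,0.5]]'| grep -E 'pos|ft_force'
python3 - <<'E'
from h import *
st()
im=cv2.cvtColor(cams.camera("scene"),cv2.COLOR_RGB2BGR)[110:245,145:335]
cv2.imwrite("pics/a3.png",cv2.resize(im,None,fx=4,fy=4,interpolation=cv2.INTER_CUBIC))
E
```

```text
position: [0.5018, -0.179, 0.0843]
ft_force: [-1.6, 2.1, 1.5]
position: [0.5149, -0.1849, 0.0842]
ft_force: [-3.1, 0.8, 1.6]
t 6.55 gauge x,y,z mm [-48.1  -1.   84.2] tool y ang 65.55 down [-0.001  0.001 -1.   ] F [-3.1  0.8  1.6] w 0.0434 q [-0.55  0.75  1.77 -0.    0.62 -1.69]
```

View pics/a3.png

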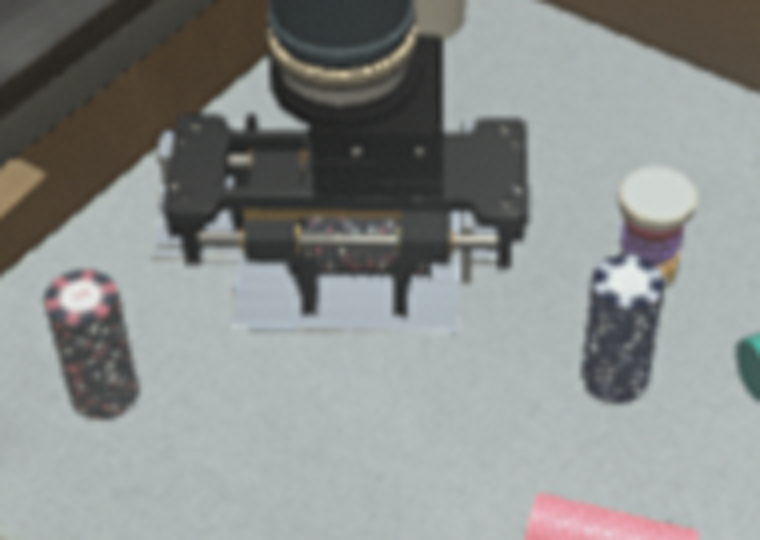

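The roll is behind the fingers near the crest, with the back-push still present. A bit further.

```bash
python3 -m crank '[[-0.3,0,0,0,0,0,0.5],[-0.3,0,0,0,0,0,0.5],[-0.3,0,0,0,0,0,0.5],[0,0,0,0,0,0,0.5]]' | grep -E 'pos|ft_force'
python3 -m crank '[[-0.2,0,0,0,0,0,0.5],[-0.2,0,0,0,0,0,0.5],[0,0,0,0,0,0,0.5]]'| grep -E 'pos|ft_force'
python3 -c "
from h import *
st()"
```

```text
position: [0.5241, -0.1893, 0.0844]
ft_force: [0.1, -0.7, 0.8]
position: [0.5272, -0.1906, 0.0843]
ft_force: [0.0, -0.0, -0.8]
t 7.47 gauge x,y,z mm [-34.5  -1.   84.3] tool y ang 65.54 down [ 0. -0. -1.] F [ 0.  -0.  -0.8] w 0.0431 q [-0.55  0.76  1.74  0.    0.65 -1.69]
```

Contact force has gone, so the roll should be in the V. I'm backing off, rising and looking.

```bash
python3 -m crank '[[2,0,0,0,0,0,0.5],[2,0,-2,0,0,0,0.5],[0,0,-6,0,0,0,1],[0,0,-6,0,0,0,1],[3,0,-4,0,0,0,1]]' >/dev/null
python3 -m crank '[[5,2,0,0,0,0,1],[5,2,0,0,0,0,1],[5,2,0,0,0,0,1],[0,0,0,0,0,0,1],[0,0,0,0,0,0,1]]' | grep -E 'pos|width'
python3 - <<'E'
from h import *
st()
im=cv2.cvtColor(cams.camera("scene"),cv2.COLOR_RGB2BGR);im2=cv2.cvtColor(cams.camera("top"),cv2.COLOR_RGB2BGR)
cv2.imwrite("pics/s4.png",im);cv2.imwrite("pics/t4.png",im2)
a=cv2.resize(im[125:230,165:295],None,fx=3,fy=3,interpolation=cv2.INTER_CUBIC);b=cv2.resize(im2[80:185,205:335],None,fx=3,fy=3,interpolation=cv2.INTER_CUBIC)
cv2.imwrite("pics/a4.png",np.hstack([a,b]))
E
```

```text
position: [0.3524, -0.0452, 0.2647]
grip_width: 0.0003
t 8.72 gauge x,y,z mm [-253.9   58.4  264.7] tool y ang 65.57 down [ 0.002 -0.001 -1.   ] F [ 0.6 -1.   0.1] w 0.0003 q [-0.45  0.21  2.1  -0.    0.83 -1.59]
```

View pics/a4.png

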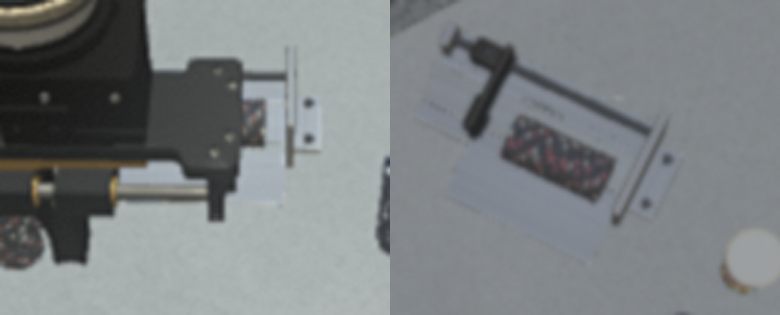

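The top half shows the roll lying in the groove (centre about (560,158) in the composite), between the jaw at (490,95) and the stop (640,170), parallel to both. I'll use it to refine the groove line, then place the fingers outside the jaw pad.

Run:
```python
from h import *
im=cv2.cvtColor(cv2.imread("pics/t4.png"),cv2.COLOR_BGR2RGB)
r=rollrect("top",im,(241,112,283,152));print(r)
s=np.array([ray("top",*p,.028)[:2] for p in cv2.boxPoints(r)])
for p in list(s)+[s.mean(0)]: print(np.round([(p-O)@xd*1e3,(p-O)@yd*1e3],1))
# jaw: dark pixels left; pad tip
f=lambda x,y:("top",205+(x+.5-390)/3-.5,80+(y+.5)/3-.5)
for q,z in [((475,132),.05),((510,52),.06),((483,105),.055),((497,118),.055)]:
    p=ray(*f(*q),z)[:2];print("jaw",q,np.round([(p-O)@xd*1e3,(p-O)@yd*1e3],1))
```

```text
((260.2883605957031, 132.4944610595703), (36.80231475830078, 16.380470275878906), 25.463346481323242)
[-17.5  40.9]
[22.  41.6]
[ 21.4 -46.3]
[-17.8 -46.7]
[ 2.  -2.6]
jaw (475, 132) [-11.1  60.6]
jaw (510, 52) [54.9 62. ]
jaw (483, 105) [ 9.6 63.4]
jaw (497, 118) [ 5.1 49.1]
```

Run:
```python
from h import *
def px(n,w):
    i=cams.camera_info(n);c=np.linalg.inv(i["pose"])@np.append(w,1);u=i["intrinsics"]@c[:3];return np.round(u[:2]/u[2]).astype(int)
for n in("top","scene"):
  for y in(112,207):
    for x in(-37,37):
      for z in(.106,.2): print(n,x,y,z,px(n,np.append(O+xd*x/1e3+yd*y/1e3,z)))
im=cv2.imread("pics/t4.png"); g=cv2.cvtColor(im,cv2.COLOR_BGR2GRAY)
m=np.zeros_like(g); m[90:128,228:252]=(g[90:128,228:252]<75)*255
ys,xs=np.nonzero(m)
P=np.array([ray("top",x,y,.055)[:2]-O for x,y in zip(xs,ys)]);Q=np.c_[P@xd,P@yd]*1e3
for a in range(-20,60,10):
    k=Q[(Q[:,0]>=a)&(Q[:,0]<a+10)]
    if len(k):print(a,np.round([k[:,1].min(),k[:,1].max()],1))
```

```text
top -37 112 0.106 [204 117]
top -37 112 0.2 [195 104]
top 37 112 0.106 [219  88]
top 37 112 0.2 [212  70]
top -37 207 0.106 [166  99]
top -37 207 0.2 [152  83]
top 37 207 0.106 [181  70]
top 37 207 0.2 [169  50]
scene -37 112 0.106 [180 153]
scene -37 112 0.2 [174 119]
scene 37 112 0.106 [184 130]
scene 37 112 0.2 [179  96]
scene -37 207 0.106 [136 152]
scene -37 207 0.2 [126 118]
scene 37 207 0.106 [142 129]
scene 37 207 0.2 [133  95]
-20 [57.1 67.5]
-10 [18.6 70.7]
0 [23.7 70.7]
10 [58.2 70.7]
20 [58.2 67.6]
30 [58.2 87.6]
40 [ 41.4 102.4]
50 [57.1 90.8]
```

The jaw pad's outer face is at about gy +70 mm, so the jaw is already slightly in. That spot is near the table edge, so before bringing the gripper body there I'll check how high the furniture beyond it is.

Run:
```python
import cv2,numpy as np
s=cv2.convertScaleAbs(cv2.imread("pics/scene0.png")[0:230,0:250],alpha=1.7);t=cv2.convertScaleAbs(cv2.imread("pics/top0.png")[0:230,60:310],alpha=1.7)
cv2.imwrite("pics/a5.png",cv2.resize(np.hstack([s,t]),None,fx=1.6,fy=1.6,interpolation=cv2.INTER_CUBIC))
```

```text
(no output)
```

View pics/a5.png

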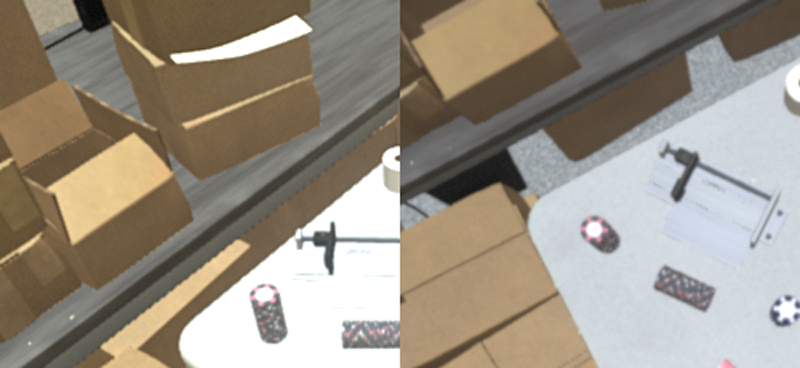

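The composite shows a dark bench with boxes beyond a gap. Its front edge runs about (10,365)–(400,105) in the scene half and (430,195)–(690,55) in the top half. I'll triangulate that line.

Run:
```python
from h import *
def plane(n,a,b):
    i=cams.camera_info(n);P=i["pose"];K=i["intrinsics"];o=P[:3,3]
    d=[P[:3,:3]@np.linalg.solve(K,[*p,1.]) for p in(a,b)];N=np.cross(*d);N/=np.linalg.norm(N);return N,N@o
for ds in(-6,0,6):
  s=plane("scene",(10/1.6,(365+ds)/1.6),(250,(105+ds)/1.6)); t=plane("top",(60+30/1.6,195/1.6),(60+290/1.6,55/1.6))
  d=np.cross(s[0],t[0]);d/=np.linalg.norm(d)
  for y in(-.2,0.,.1):
    p=np.linalg.solve([s[0],t[0],[0,1,0]],[s[1],t[1],y]);print(ds,np.round(p,3),"g",np.round([(p[:2]-O)@xd,(p[:2]-O)@yd],3),np.round(d,2))
# table edge
for p in((145,128),(330,40)):
    q=ray("top",*p,0)[:2];print("edge g",np.round([(q-O)@xd,(q-O)@yd],3))
```

```text
-6 [ 0.821 -0.2    0.042] g [0.236 0.113] [-0.55  0.82  0.13]
-6 [0.686 0.    0.074] g [0.031 0.238] [-0.55  0.82  0.13]
-6 [0.619 0.1   0.091] g [-0.072  0.301] [-0.55  0.82  0.13]
0 [ 0.835 -0.2    0.018] g [0.249 0.118] [-0.56  0.82  0.15]
0 [0.698 0.    0.053] g [0.042 0.243] [-0.56  0.82  0.15]
0 [0.63  0.1   0.071] g [-0.062  0.306] [-0.56  0.82  0.15]
6 [ 0.85  -0.2   -0.008] g [0.263 0.125] [-0.56  0.81  0.16]
6 [0.711 0.    0.031] g [0.053 0.249] [-0.56  0.81  0.16]
6 [0.642 0.1   0.051] g [-0.051  0.311] [-0.56  0.81  0.16]
edge g [-0.105  0.263]
edge g [ 0.294 -0.053]
```

The bench edge is at or below z≈0.09 and about 30 mm clear of the body's farthest corner, so I can keep this orientation. I'm going over to gauge (+2, 100) and down to tip height 36 mm.

```bash
python3 -m crank '[[-5.1,0.8,0,0,0,0,1],[-5.1,0.8,0,0,0,0,1],[-5.1,0.8,0,0,0,0,1],[-5.1,0.8,0,0,0,0,1],[-5.1,0.9,0,0,0,0,1]]' >/dev/null
python3 -m crank '[[0,0,0,0,0,0,1],[0,0,4,0,0,0,1],[0,0,4,0,0,0,1],[0,0,2,0,0,0,1],[0,0,0,0,0,0,1]]' >/dev/null
python3 -c "
from h import *
st()"
```

```text
t 10.07 gauge x,y,z mm [ -1.5  99.5 162.1] tool y ang 65.5 down [-0.005  0.002 -1.   ] F [-0.1 -0.2  0.2] w 0.0006 q [-0.37  0.68  1.57 -0.    0.9  -1.51]
```

```bash
python3 -m crank '[[-0.3,0,2,0,0,0,1],[0,0,2,0,0,0,1],[0,0,1.6,0,0,0,1],[0,0,0,0,0,0,1]]' | grep -E "pos|ft_f"
python3 -m crank '[[0,-0.4,0,0,0,0,1],[0,-0.4,0,0,0,0,1],[0,-0.4,0,0,0,0,1],[0,-0.4,0,0,0,0,1],[0,-0.4,0,0,0,0,1]]' | grep -E "pos|ft_f"
python3 -m crank '[[0,-0.4,0,0,0,0,1],[0,-0.4,0,0,0,0,1],[0,-0.4,0,0,0,0,1],[0,-0.4,0,0,0,0,1],[0,-0.4,0,0,0,0,1]]' | grep -E "pos|ft_f"
python3 -c "
from h import *
st()"
```

```text
position: [0.6028, -0.1141, 0.107]
ft_force: [0.1, 1.2, 0.3]
position: [0.5952, -0.1327, 0.1085]
ft_force: [1.1, 0.8, 1.0]
position: [0.5867, -0.1509, 0.1082]
ft_force: [0.1, 1.3, 1.3]
t 11.82 gauge x,y,z mm [  3.1  59.8 108.2] tool y ang 65.55 down [-0.  0. -1.] F [0.1 1.3 1.3] w 0.0005 q [-0.44  0.75  1.61  0.    0.78 -1.58]
```

```bash
python3 -m crank '[[0,-0.2,0,0,0,0,1],[0,-0.2,0,0,0,0,1],[0,-0.2,0,0,0,0,1],[0,-0.2,0,0,0,0,1],[0,0,0,0,0,0,1]]' | grep -E "pos|ft_f"
python3 -m crank '[[0,-0.1,0,0,0,0,1],[0,-0.1,0,0,0,0,1],[0,-0.1,0,0,0,0,1],[0,0,0,0,0,0,1]]' | grep -E "pos|ft_f"
python3 -m crank '[[0,-0.1,0,0,0,0,1],[0,-0.1,0,0,0,0,1],[0,0,0,0,0,0,1]]' | grep -E "pos|ft_f"
python3 -c "
from h import *
st()"
```

```text
position: [0.5834, -0.158, 0.1082]
ft_force: [0.6, 1.8, 0.7]
position: [0.5821, -0.1608, 0.1082]
ft_force: [-0.1, 2.3, 0.3]
position: [0.5813, -0.1625, 0.1082]
ft_force: [0.0, 2.8, 1.8]
t 13.32 gauge x,y,z mm [  3.   47.  108.2] tool y ang 65.55 down [-0.  0. -1.] F [0.  2.8 1.8] w 0.0007 q [-0.46  0.75  1.62 -0.    0.77 -1.6 ]
```

```bash
for k in 1; do python3 -m crank '[[0,-0.1,0,0,0,0,1],[0,-0.1,0,0,0,0,1],[0,0,0,0,0,0,1]]' | grep -E "pos|ft_f"
python3 -m crank '[[0,-0.1,0,0,0,0,1],[0,0,0,0,0,0,1]]' | grep -E "pos|ft_f"; done
```

```text
position: [0.5805, -0.1644, 0.1082]
ft_force: [-0.6, 2.5, 1.6]
position: [0.5801, -0.1653, 0.1082]
ft_force: [-0.9, 3.0, 0.3]
```

```bash
python3 -m crank '[[0,-0.1,0,0,0,0,1],[0,-0.1,0,0,0,0,1],[0,0,0,0,0,0,1]]' | grep -E "pos|ft_f"
python3 -m crank '[[0,-0.1,0,0,0,0,1],[0,0,0,0,0,0,1]]' | grep -E "pos|ft_f"
```

```text
position: [0.5793, -0.1672, 0.1082]
ft_force: [-0.5, 2.6, 0.2]
position: [0.579, -0.1678, 0.1082]
ft_force: [1.0, 4.4, 0.1]
```

```bash
python3 -m crank '[[0,-0.1,0,0,0,0,1],[0,0,0,0,0,0,1]]' | grep -E "pos|ft_f"
python3 - <<'E'
from h import *
st()
im=cv2.cvtColor(cams.camera("scene"),cv2.COLOR_RGB2BGR);im2=cv2.cvtColor(cams.camera("top"),cv2.COLOR_RGB2BGR)
cv2.imwrite("pics/s6.png",im);cv2.imwrite("pics/t6.png",im2)
E
```

```text
position: [0.579, -0.1679, 0.1082]
ft_force: [1.4, 7.3, -1.2]
t 14.82 gauge x,y,z mm [  3.2  41.1 108.2] tool y ang 65.5 down [ 0.001  0.002 -1.   ] F [ 1.4  7.3 -1.2] w 0.0006 q [-0.47  0.75  1.62  0.    0.77 -1.61]
```

The motion stalled and the force rose from 2.6 to 7.3 N, so the roll is against the stop. I'm holding briefly, then backing off and rising.

```bash
python3 -m crank '[[0,-0.1,0,0,0,0,1],[0,0,0,0,0,0,1],[0,0,0,0,0,0,1],[0,0,0,0,0,0,1]]' | grep -E "pos|ft_f"
python3 -m crank '[[0,0.5,0,0,0,0,1],[0,1.5,0,0,0,0,1],[0,1,0,0,0,0,1],[0,0,-5,0,0,0,1],[0,0,-6,0,0,0,1]]' >/dev/null
python3 -m crank '[[5,2,-2,0,0,0,1],[6,4,0,0,0,0,1],[6,4,0,0,0,0,1],[6,4,0,0,0,0,1],[0,6,0,0,0,0,1]]' >/dev/null
python3 -m crank '[[0,6,0,0,0,0,1],[0,6,0,0,0,0,1],[0,6,0,0,0,0,1],[0,0,0,0,0,0,1],[0,0,0,0,0,0,1]]' | grep -E "pos|ft_f"
python3 - <<'E'
from h import *
st()
im=cv2.cvtColor(cams.camera("scene"),cv2.COLOR_RGB2BGR);im2=cv2.cvtColor(cams.camera("top"),cv2.COLOR_RGB2BGR)
cv2.imwrite("pics/s7.png",im);cv2.imwrite("pics/t7.png",im2)
a=cv2.resize(im[125:230,145:275],None,fx=3,fy=3,interpolation=cv2.INTER_CUBIC);b=cv2.resize(im2[80:185,205:335],None,fx=3,fy=3,interpolation=cv2.INTER_CUBIC)
cv2.imwrite("pics/a7.png",np.hstack([a,b]))
E
```

```text
position: [0.5789, -0.1681, 0.1082]
ft_force: [3.4, 9.2, -0.3]
position: [0.5529, 0.2741, 0.2378]
ft_force: [-0.8, -0.3, -0.3]
t 17.3 gauge x,y,z mm [-204.6  432.2  237.8] tool y ang 65.62 down [-0.001 -0.001 -1.   ] F [-0.8 -0.3 -0.3] w 0.0007 q [ 0.28  0.58  1.5  -0.    1.06 -0.87]
```

View pics/a7.png

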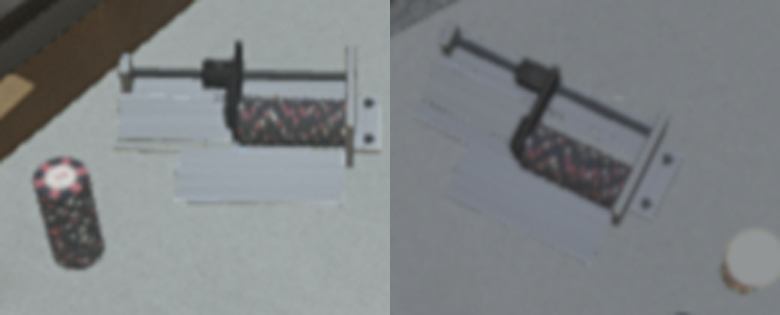

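The roll lies in the groove between the stop (350,105) and the jaw (236,95) with no gap at either end, and the hand is clear. Handing in.

```bash
python3 -c "
from rig import ticket
print(ticket.hand_in())"
```

```text
the job is handed in; nothing more can be done
None
```

The roll is in the V groove, held against the fixed stop by the jaw with no visible gap at either end; the hand was clear, and the job is handed in at about 17 s (no verdict was returned).

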